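Make up the measuring and calibration kits for the contact-angle goniometer

ROBOT

A 7-joint arm with a two-finger parallel gripper is mounted at the origin on the work surface. World frame = base frame: x ahead of the robot, y to its left, z up, the work surface at z = 0. Lengths are in m, angles in rad, forces in N, time in s.
With the tool pointing down it reaches from about 0.425 to 0.925 m from the base axis. Payload 6.8 kg.
Tool frame: the origin (TCP) lies at the very end of the fingers, on their centre line; the grasp point (between the pads) lies 19 mm behind it; z points along the fingers, y is the line along which they close (so a half turn about z gives the same grasp; the last joint's range is limited). The gripper opens to 85 mm and grips with 20 to 120 N. Pads are 22 mm wide; open, the fingers measure 114 mm over their backs; the gripper's body (76 mm by 85 mm) begins 54 mm behind the grasp point. The pads swing forward as they close: fully open they stand 13 mm farther back than shut.
Start: joints at [-1.43, 0.477, 0.022, 1.555, -0.011, 1.109, -0.083], TCP at [0.166, 0.654, 0.231] pointing down, gripper open.
Joint ranges: [-2.96, 2.96], [-0.34, 2.1], [-1.41, 1.46], [0.24, 2.44], [-1.37, 4.51], [0.17, 1.92], [-2.96, 2.96]. Speed limits (rad/s): [2.39, 2.39, 3.14, 3.14, 3.14, 3.14, 3.14].

INTERFACE

Orientations are given as a unit quaternion [w, x, y, z].
In Python, from station import bot gives the robot as it stands. The module is installed in compiled form; this text tells all that it offers.
- The arm moves only by the shell command python3 -m jog 'ROWS' [OPENING] [FORCE]. ROWS is JSON, a list of rows, each a list of 4 numbers: the shift along the tool's x, y, z in cm, then the turn about the tool's z in rad. In form: [[x, y, z, spin], ...]. A call has 1 to 20 rows; each row is the pose to reach, as a shift and turn from the pose commanded when the call began, along the tool's axes at that moment; what a row does not reach only later rows make up. A row lasts 1/12 s, in which the tool goes at most 41.7 mm and 7.16 degrees, less where a joint would pass 70% of its speed; a pose out of reach is approached as far as the arm can. A call with a gripper value outside its range is refused whole. OPENING is the closure, from -1 (fully open) to 1 (shut), set as the call begins (- or left out, the last holds). The fingers move at their own pace and stop on an object; FORCE is the grip in N (left out, the last holds). Time passes only in rows, so rows that repeat a pose let the fingers close. It gives the time, the measured TCP pose, the force, the opening and the grip force at its end, in the units of the state.
- bot.get_obs(): the state, without advancing time (a new reading comes with each control period).
- bot.read_camera(name): name is "scene" or "top" or "wrist"; returns a dict with "pixels" (480x640x3 uint8, red, green, blue), "depth" (480x640 float32, m along the optical axis (not along the pixel's ray), 0 where there is no reading), "fovy" (degrees; the focal length in pixels is half the picture's height over the tangent of half this angle, whatever the lens; pixels are square), "cx", "cy" (the principal point, pixels), "distortion" ([k1, k2, p1, p2, k3] as OpenCV has them; the pictures are not rectified), "pose" (4x4, takes a point from camera to world coordinates). Camera axes: x right, y down, z forward; pixel columns grow to the right and rows downward; lengths in m; the calibration is good to about 2 mm. A picture is of the moment at which its call begins.
- bot.hand_in(): hands the job in; it is judged then, once.
The state is a dict: "t": time; "q": joint angles; "joint_vel": joint speeds; "joint_torque": joint torques, N m; "eef_pos": TCP position; "tool_rot": TCP orientation; "contact_force": force on the tool from outside, world axes, zero at the start; "torque": the same for the moment, N m; "gripper_width": opening from 0.0 (shut) to 1.0 (fully open); "grasp_force": force on a finger pad.
Only numpy, scipy, OpenCV 4.12 (cv2) and the standard library are available. Lean on these libraries where they do the work, as an engineer would, in place of code of your own. Each camera call takes 0.05 s, during which the arm holds its last target. There are 200 camera calls.

TASK

Make up the two kits from the stock on the bench mat: the red tray gets the copper specimen, the long lens and the pink needle case; the yellow tray gets the calibration standard and the short lens (its long pocket stays empty). In each tray the specimen or standard stands in the large round pocket, the lens stands upright in the small round pocket, glass up, and the needle case lies flat in the long pocket, either way round, each seated on the pocket's floor. Set the things down, do not drop them, and leave the trays and the rest of the stock where they are.

Things in the scene. Friction and masses are not known exactly. Their poses are not given: they have to be found in the camera images.
- tray_red: Red kit tray (measuring kit), 146 (x) x 154 (y) x 12 mm, loose, 0.9 kg, x away from the robot within 0.25 rad. Origin: centre of underside. Rim 12 mm high, 5 wide; black foam, top at 11 mm, with 3 empty pockets 8 mm deep, coloured floors 3 mm above the underside: large round, diameter 58, centre x +30 y +34 mm; small round, diameter 46, x +30 y -40; long, 38 (x) by 96 (y), x -42 y 0.
- tray_yellow: Yellow kit tray (calibration kit), 146 (x) x 154 (y) x 12 mm, loose, 0.9 kg, x away from the robot within 0.25 rad. Origin: centre of underside. Rim 12 mm high, 5 wide; black foam, top at 11 mm, with 3 empty pockets 8 mm deep, coloured floors 3 mm above the underside: large round, diameter 58, centre x +30 y +34 mm; small round, diameter 46, x +30 y -40; long, 38 (x) by 96 (y), x -42 y 0.
- specimen_copper: Copper specimen: a black resin cylinder, diameter 40 mm, height 25 mm, standing upright, with a 20 mm square of copper (orange-brown) in its top face; 60 g. Origin: centre of its underside; z up.
- specimen_steel: Steel specimen, not for a kit: a black resin cylinder, diameter 40 mm, height 25 mm, standing upright, with a 20 mm square of silvery steel in its top face; 60 g. Origin: centre of its underside; z up.
- standard: Calibration standard: a plain silvery aluminium cylinder, diameter 40 mm, height 25 mm, standing upright, with a 14 mm steel ball partly sunk in a black spot in the middle of its top (36 mm high over the ball); 90 g. Origin: centre of its underside; z up.
- lens_long: Long lens: black camera lens standing upright on its rear cap with its glass up, diameter 30 mm over all its height, 70 mm tall, with a red ring round the glass at its top and another 12 mm below it. Origin: centre of its underside; z up along its axis. 120 g.
- lens_short: Short lens: black camera lens standing upright on its rear cap with its glass up, diameter 30 mm over all its height, 40 mm tall, with a white ring round the glass at its top and another 12 mm below it. Origin: centre of its underside; z up along its axis. 75 g.
- case_pink: Pink needle case lying flat: a closed rigid box 80 mm long (its x), 22 mm wide (its y), 24 mm high, 30 g; white with a clear top, one end third of it (towards its +x) and the needle's hub seen inside are pink. Origin: centre of its underside; z up.
- case_green: Green, not for a kit: needle case lying flat: a closed rigid box 80 mm long (its x), 22 mm wide (its y), 24 mm high, 30 g; white with a clear top, one end third of it (towards its +x) and the needle's hub seen inside are green. Origin: centre of its underside; z up.
Not all that is in view belongs to the job. What is shaped like the specimen_copper but blue is not meant. Of the things like the tray_red, leave any that is green; of the rest the smaller one is meant.

How it is judged:
By the outcome, as a careful person would: the job done as asked, in the order asked, and still so for the second after the job is handed in, with the robot touching nothing.
It also fails if it takes over 112 s, if anything falls off the work surface, if the arm or the gripper's body presses on something with over 40 N, if the wrist force passes 120 N, or if a joint passes its speed limit or range.

## Working session

There is one attempt and no reset: what is moved stays moved. The work goes in short steps, Python scripts to look and compute and a shell command to move; the robot and the scene stay as the last step left them, time stands still between calls to the robot, and variables do not carry over. Pictures are saved under pics/ and viewed, at most 14 in all, crops included, and the job is handed in when it is done.

```bash
mkdir -p pics; cat > h.py <<'E'
import numpy as np, cv2
from station import bot
def cam(n):
    c=bot.read_camera(n); f=240/np.tan(np.radians(c['fovy'])/2)
    c['K']=np.array([[f,0,c['cx']],[0,f,c['cy']],[0,0,1.]]); c['D']=np.array(c['distortion'],float); c['pose']=np.array(c['pose']); return c
def xyz(c):
    v,u=np.mgrid[0:480,0:640]; p=cv2.undistortPoints(np.stack([u,v],-1).reshape(-1,1,2).astype(np.float32),c['K'],c['D']).reshape(480,640,2)
    z=c['depth']; P=np.dstack([p[...,0]*z,p[...,1]*z,z]); return P@c['pose'][:3,:3].T+c['pose'][:3,3]
def at(c,u,v,z):
    p=cv2.undistortPoints(np.array([[[u,v]]],np.float32),c['K'],c['D'])[0,0]; d=c['pose'][:3,:3]@[p[0],p[1],1]; o=c['pose'][:3,3]
    return o+d*(z-o[2])/d[2]
def save(im,n): cv2.imwrite('pics/'+n,cv2.cvtColor(np.ascontiguousarray(im),cv2.COLOR_RGB2BGR))
E
python3 - <<'E'
from h import *
import pickle
for n in('top','scene'):
    c=cam(n); save(c['pixels'],n+'.png'); pickle.dump(c,open(n+'.pkl','wb')); print(n,c['fovy'],c['D'],c['pose'].round(3).tolist())
o=bot.get_obs(); print(o)
E
```

```text
top 55.862192796760326 [-0.09850662  0.          0.          0.          0.        ] [[0.023, -0.994, 0.106, 0.346], [-0.999, -0.026, -0.027, -0.076], [0.03, -0.105, -0.994, 0.911], [0.0, 0.0, 0.0, 1.0]]
scene 49.52611063668226 [-0.09466637  0.          0.          0.          0.        ] [[-0.88, 0.389, -0.271, 0.721], [0.474, 0.735, -0.485, 0.364], [0.01, -0.555, -0.832, 0.852], [0.0, 0.0, 0.0, 1.0]]
{'t': 0.1, 'q': array([-1.43012249,  0.47772343,  0.02235184,  1.55635646, -0.01148775,
        1.10926174, -0.08310221]), 'joint_vel': array([ 0.00115715, -0.00078297, -0.00030172, -0.00224392,  0.00206058,
       -0.00057643,  0.00071731]), 'joint_torque': array([ 3.50671173e-03, -5.97754920e+01,  1.61330681e+00, -2.81955993e+01,
        1.28229044e-02,  5.04378535e-03,  2.94749356e-06]), 'eef_pos': array([0.16608554, 0.65370685, 0.23041744]), 'tool_rot': array([-3.42687829e-05,  1.24058891e-01,  9.92274526e-01, -8.09586660e-04]), 'contact_force': array([ 1.38422519,  0.41335772, -0.24141614]), 'torque': array([ 0.00985957, -0.02653513,  0.0336208 ]), 'grasp_force': 0.0, 'gripper_width': 1.0043006406742903}
```

View pics/top.png

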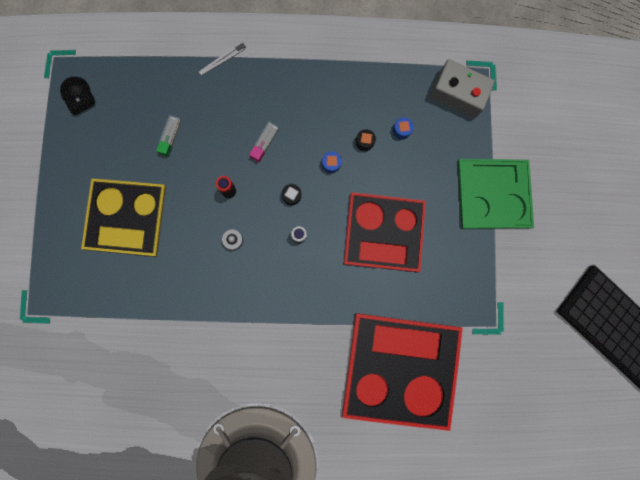

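View pics/scene.png

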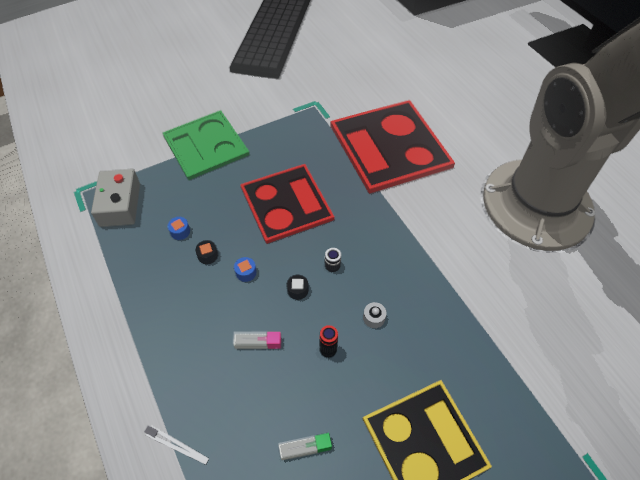

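The top view shows the small red tray at (385,232) and the yellow tray at (123,217). The stock is copper (366,140), long lens (226,186), pink case (264,141), standard (232,240) and short lens (299,234). The blue blocks, the big red tray and the green tray are decoys.

```bash
python3 - <<'E'
from h import *
import pickle
for n,boxes in {'top':dict(copper=(366,140),long=(226,186),pink=(264,141),std=(232,240),short=(299,234),steel=(291,194),b1=(332,161),b2=(403,127),green=(168,136)),
 'scene':dict(copper=(206,251),long=(328,340),pink=(257,340),std=(375,315),short=(333,259),steel=(298,287),b1=(245,268),b2=(179,227),green=(305,446))}.items():
    c=pickle.load(open(n+'.pkl','rb')); P=xyz(c); z=P[...,2]
    m=z[230:330,230:330]; print(n,'mat z',np.median(z[280:300,200:300] if n=='top' else z[380:400,200:250]))
    lab=cv2.connectedComponents((z>.012).astype(np.uint8))[1]
    for k,(u,v) in boxes.items():
        w=lab[v-2:v+3,u-2:u+3].ravel(); l=np.bincount(w[w>0]).argmax() if (w>0).any() else 0
        Q=P[(lab==l)&(l>0)]
        zt=np.percentile(Q[:,2],90); T=Q[abs(Q[:,2]-zt)<.005][:,:2].astype(np.float32); r=cv2.minAreaRect(T*1000)
        print(k,len(Q),len(T),zt.round(4),'rect',np.round(r[0],1),np.round(r[1],1),round(r[2],1))
    hsv=cv2.cvtColor(c['pixels'],cv2.COLOR_RGB2HSV); H,S,V=cv2.split(hsv)
    for col,mk in dict(red=((H<6)|(H>174))&(S>150)&(V>120),yel=(abs(H.astype(int)-26)<6)&(S>150)&(V>120)).items():
        nn,lb,st,_=cv2.connectedComponentsWithStats(mk.astype(np.uint8))
        for i in range(1,nn):
            if st[i,4]>250:
                q=P[lb==i]; hull=cv2.convexHull((q[:,:2]*1000).astype(np.float32)); M=cv2.minAreaRect(hull)
                print(col,st[i].tolist(),'z',np.median(q[:,2]).round(4),np.round(M[0],1),np.round(M[1],1),round(M[2],1), 'mean',q[:,:2].mean(0).round(4))
E
```

```text
top mat z 0.00048296313283829884
copper 324 288 0.027 rect [ 657.3 -204.4] [37.8 39.5] 47.1
long 289 182 0.0711 rect [544.7  72.9] [29.  27.3] 72.2
pink 487 428 0.0255 rect [646.9   3.6] [23.4 81. ] 62.7
std 336 105 0.0308 rect [443.5  56.7] [30.6 37.8] 74.0
short 209 180 0.0416 rect [457.  -74.1] [27.6 27.2] 1.2
steel 326 306 0.027 rect [539. -57.] [37.6 37.9] 1.5
b1 308 271 0.0272 rect [ 607.7 -137. ] [37.1 37.1] 46.0
b2 295 258 0.0271 rect [ 686.  -282.5] [36.5 37.4] 4.3
green 517 431 0.0254 rect [655.1 199.8] [25.2 81.3] 73.9
red [344, 193, 81, 79, 624] z 0.0121 [ 440.2 -203. ] [237.7 207.3] 85.5 mean [ 0.462  -0.2415]
red [356, 203, 27, 27, 572] z 0.0031 [ 501.  -215.8] [55.7 54.2] 81.0 mean [ 0.5012 -0.2164]
red [395, 209, 21, 22, 341] z 0.0032 [ 435.7 -186.6] [ 44.3 280.5] 30.0 mean [ 0.495  -0.2894]
red [360, 242, 46, 22, 803] z 0.0033 [ 408.  -178.8] [ 63.  230.8] 15.8 mean [ 0.4257 -0.2424]
red [343, 314, 119, 116, 1341] z 0.017 [ 211.2 -228.3] [334.8 231. ] 83.0 mean [ 0.1949 -0.2766]
red [372, 325, 67, 34, 1688] z 0.0045 [ 271.6 -211.7] [301.2  70.2] 74.2 mean [ 0.249  -0
[... 1414 characters left out ...]
43 [437.6  46.7] [848.5  60.8] 44.1 mean [ 0.1544 -0.2277]
red [241, 165, 93, 76, 662] z 0.0126 [543.8  27.5] [741.5 168.3] 75.0 mean [ 0.4791 -0.2336]
red [290, 178, 32, 36, 604] z 0.004 [550.5  42.8] [724.5  59.9] 66.7 mean [ 0.4292 -0.2402]
red [265, 209, 28, 21, 459] z 0.0039 [618.4  55.1] [648.2  54.7] 66.7 mean [ 0.5024 -0.2154]
yel [363, 381, 128, 99, 840] z 0.0125 [565.5 284.4] [160.2 310.6] 89.7 mean [0.4811 0.2696]
yel [425, 401, 49, 63, 1342] z 0.0035 [572.4 299.7] [308.6  98.6] 5.6 mean [0.4445 0.2884]
yel [383, 414, 28, 28, 609] z 0.0035 [611.9 288.2] [261.9  44.8] 24.9 mean [0.513  0.2423]
yel [402, 453, 37, 27, 843] z 0.0036 [607.1 324.3] [235.8  52. ] 6.6 mean [0.5158 0.3117]
```

```bash
cat >> h.py <<'E'
def cur():
    o=bot.get_obs(); w,x,y,z=o['tool_rot']
    from scipy.spatial.transform import Rotation as R
    return np.array(o['eef_pos']),R.from_quat([x,y,z,w]).as_matrix(),o
def go(x,y,z,psi,p=None,psi0=None):
    """shift row to reach TCP (x,y,z) m with tool y along psi (deg, mod 180); returns row"""
    P,M,o=cur()
    if p is not None: P=np.array(p)
    a=np.degrees(np.arctan2(M[1,1],M[0,1])) if psi0 is None else psi0
    d=np.array([x,y,z])-P; ra=np.radians(a); ty=np.array([np.cos(ra),np.sin(ra),0]); tx=np.array([np.sin(ra)*-1,np.cos(ra),0])*-1
    tx=np.cross(ty,[0,0,-1.]); s=-((psi-a+90)%180-90)
    return np.round([d@tx*100,d@ty*100,-d[2]*100,np.radians(s)],2).tolist(), round(a,1), P.round(4).tolist(), 'q7',round(o['q'][6],2)
E
python3 - <<'E'
from h import *
import pickle
pk=np.array([[30,34],[30,-40],[-42,0]])/1000.
seeds={'top':dict(red=[(370,216),(405,220),(383,253)],yel=[(110,202),(145,204),(121,238)]),'scene':dict(red=[(279,219),(266,192),(306,196)],yel=[(420,469),(397,428),(450,432)])}
for n in seeds:
    c=pickle.load(open(n+'.pkl','rb')); H,S,V=cv2.split(cv2.cvtColor(c['pixels'],cv2.COLOR_RGB2HSV))
    for col,mk in dict(red=((H<8)|(H>172))&(S>130)&(V>90),yel=(abs(H.astype(int)-26)<8)&(S>130)&(V>90)).items():
        nn,lb,st,ce=cv2.connectedComponentsWithStats(mk.astype(np.uint8),connectivity=4)
        w=[];ids=[]
        for u,v in seeds[n][col]:
            i=lb[v,u]; ids.append((int(i),int(st[i,4]))); hull=cv2.convexHull(cv2.findContours((lb==i).astype(np.uint8),0,1)[0][0]); m=cv2.moments(hull); w.append(at(c,m['m10']/m['m00'],m['m01']/m['m00'],.003)[:2])
        w=np.array(w); A=pk-pk.mean(0); B=w-w.mean(0)
        th=np.arctan2((A[:,0]*B[:,1]-A[:,1]*B[:,0]).sum(),(A*B).sum()); R=np.array([[np.cos(th),-np.sin(th)],[np.sin(th),np.cos(th)]])
        t=w.mean(0)-R@pk.mean(0); print(n,col,ids,'pose',t.round(4),np.degrees(th).round(2),'fit',(pk@R.T+t).round(4).tolist(),'res mm',((w-pk@R.T-t)*1000).round(1).tolist())
print(cur()[1].round(3).tolist())
print(go(.658,-.2045,.15,28)); print(go(.658,-.2045,.01,28,p=[.658,-.2045,.15]))
E
```

```text
top red [(9, 609), (10, 370), (11, 856)] pose [ 0.4688 -0.2477] -4.89 fit [[0.5016, -0.2164], [0.4952, -0.2901], [0.4269, -0.2441]] res mm [[-0.3, -0.2], [0.3, -0.1], [-0.1, 0.3]]
top yel [(2, 569), (3, 370), (4, 851)] pose [0.4856 0.2856] -3.96 fit [[0.5179, 0.3175], [0.5128, 0.2437], [0.4437, 0.2885]] res mm [[0.0, -0.0], [0.0, 0.0], [-0.1, 0.0]]
scene red [(9, 488), (8, 266), (7, 627)] pose [ 0.4683 -0.2499] -5.14 fit [[0.5012, -0.2187], [0.4946, -0.2924], [0.4264, -0.2462]] res mm [[-0.2, 0.1], [0.3, -0.4], [-0.1, 0.3]]
scene yel [(4, 862), (3, 634), (2, 1383)] pose [0.4842 0.283 ] -4.73 fit [[0.5169, 0.3144], [0.5108, 0.2407], [0.4423, 0.2865]] res mm [[-2.4, -3.4], [1.7, 1.6], [0.6, 1.8]]
[[-0.969, 0.246, -0.0], [0.246, 0.969, -0.002], [-0.0, -0.002, -1.0]]
([-68.81, -71.07, 8.04, 0.83], np.float64(75.7), [0.1661, 0.6537, 0.2304], 'q7', np.float64(-0.08))
([0.0, 0.0, 14.0, 0.83], np.float64(75.7), [0.658, -0.2045, 0.15], 'q7', np.float64(-0.08))
```

```bash
python3 -m jog '[[-30,-30,4,0.4],[-30,-30,4,0.4],[-30,-30,4,0.4],[-30,-30,4,0.4],[-30,-30,4,0.4],[-30,-30,4,0.4],[-60,-62,8,0.83],[-60,-62,8,0.83],[-60,-62,8,0.83],[-60,-62,8,0.83],[-60,-62,8,0.83],[-60,-62,8,0.83],[-60,-62,8,0.83],[-60,-62,8,0.83],[-60,-62,8,0.83],[-68.8,-71.1,8,0.83],[-68.8,-71.1,8,0.83],[-68.8,-71.1,8,0.83],[-68.8,-71.1,8,0.83],[-68.8,-71.1,8,0.83]]' -1 50; python3 -c "
from h import *
print(go(.658,-.2045,.15,28))"
```

```text
t: 1.77
eef_pos: [0.5799, -0.0676, 0.1605]
tool_rot: [-0.0, 0.513, 0.858, -0.0]
contact_force: [1.0, 0.2, 0.3]
gripper_width: 1.0
grasp_force: 0.0
([-15.76, 0.41, 1.05, 0.0], np.float64(28.2), [0.5799, -0.0676, 0.1605], 'q7', np.float64(0.73))
```

```bash
python3 -m jog '[[-4,0,0,0],[-8,0,0.5,0],[-11.5,0,1,0],[-11.5,0,1,0],[-11.5,0,1,0]]'; python3 - <<'E'
from h import *
print(go(.658,-.2045,.07,28))
c=cam('wrist'); save(c['pixels'],'w1.png'); P=xyz(c); z=P[...,2]
lab=cv2.connectedComponents(((z>.015)&(z<.04)).astype(np.uint8))[1]
for i in range(1,lab.max()+1):
    q=P[lab==i]
    if len(q)>400: T=q[abs(q[:,2]-.026)<.004][:,:2]*1000; print(len(q),cv2.minAreaRect(T.astype(np.float32)) if len(T)>9 else 0)
E
```

```text
t: 2.18
eef_pos: [0.6333, -0.1701, 0.1499]
tool_rot: [-0.0, 0.515, 0.857, -0.001]
contact_force: [0.1, 0.6, -0.1]
gripper_width: 0.999
grasp_force: 0.0
([-4.2, 0.57, 7.99, -0.0], np.float64(28.0), [0.6333, -0.1701, 0.1499], 'q7', np.float64(0.91))
2603 ((540.9373168945312, -58.90336227416992), (39.14479064941406, 29.52178955078125), 28.176578521728516)
3138 ((656.705810546875, -0.09331130981445312), (24.12240219116211, 57.90654754638672), 63.11210250854492)
2401 ((608.134033203125, -133.9273681640625), (38.4832763671875, 39.28852081298828), 36.27491760253906)
2060 ((658.21630859375, -203.54840087890625), (38.03350067138672, 39.526981353759766), 27.61435317993164)
1731 ((686.71826171875, -281.5935974121094), (38.202850341796875, 39.26670455932617), 61.48585510253906)
```

View pics/w1.png

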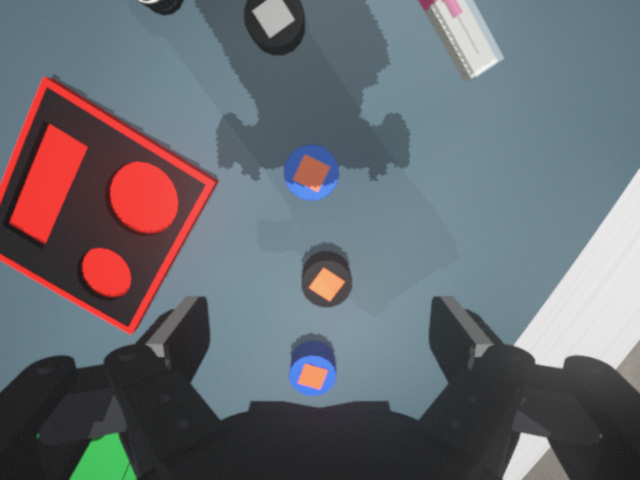

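Copper sits at (327,278) in the wrist view, between the two blue ones. The measurements agree.

```bash
python3 -m jog '[[-2.5,0.4,1,0],[-4.2,0.6,4,0],[-4.2,0.6,7,0],[-4.2,0.6,9.5,0],[-4.2,0.6,11.5,0],[-4.2,0.6,13,0],[-4.2,0.6,13.5,0],[-4.2,0.6,13.5,0]]';  python3 -c "
from h import *
print(go(.658,-.204,.010,28))"
```

```text
t: 2.9
eef_pos: [0.6582, -0.1998, 0.0149]
tool_rot: [-0.001, 0.513, 0.858, -0.0]
contact_force: [-0.8, 0.8, 0.2]
gripper_width: 1.001
grasp_force: 0.0
([-0.36, -0.22, 0.49, 0.0], np.float64(28.3), [0.6582, -0.1998, 0.0149], 'q7', np.float64(1.01))
```

```bash
python3 -m jog '[[-0.3,-0.2,0.5,0],[-0.3,-0.2,0.5,0],[-0.3,-0.2,0.5,0]]' && python3 -m jog '[[0,0,0,0],[0,0,0,0],[0,0,0,0],[0,0,0,0],[0,0,0,0],[0,0,0,0],[0,0,0,0],[0,0,0,0]]' 1 50
```

```text
t: 3.15
eef_pos: [0.6591, -0.2056, 0.012]
tool_rot: [0.001, 0.514, 0.858, 0.0]
contact_force: [-0.0, 0.0, -0.1]
gripper_width: 1.002
grasp_force: 0.0
t: 3.82
eef_pos: [0.6591, -0.2051, 0.0116]
tool_rot: [0.0, 0.514, 0.858, 0.0]
contact_force: [-0.8, -0.3, 5.9]
gripper_width: 0.438
grasp_force: 50.4
```

```bash
python3 -m jog '[[0,0,-1,0],[0,0,-3,0],[0,0,-6,0],[0,0,-8,0],[0,0,-8,0],[0,0,-8,0]]';  python3 -c "
from h import *
print(go(.5014,-.2175,.035,-5)); print(cur()[2]['gripper_width'])"
```

```text
t: 4.32
eef_pos: [0.6592, -0.2052, 0.0924]
tool_rot: [0.001, 0.514, 0.858, 0.0]
contact_force: [-0.2, 0.7, -0.5]
gripper_width: 0.44
grasp_force: 50.2
([6.37, -14.49, 5.74, 0.58], np.float64(28.2), [0.6592, -0.2052, 0.0924], 'q7', np.float64(0.98))
0.4400381445516025
```

```bash
python3 -m jog '[[1,-2,0,0.1],[2,-5,0,0.2],[3,-8,0,0.3],[4.5,-11,0,0.4],[6,-13.5,0,0.5],[6.4,-14.5,0,0.58],[6.4,-14.5,2,0.58],[6.4,-14.5,4,0.58],[6.4,-14.5,5,0.58],[6.4,-14.5,5.7,0.58],[6.4,-14.5,5.7,0.58],[6.4,-14.5,5.7,0.58]]';  python3 -c "
from h import *
print(go(.5014,-.2175,.0150,-5))"
```

```text
t: 5.32
eef_pos: [0.5004, -0.2172, 0.0337]
tool_rot: [-0.0, 0.738, 0.675, -0.0]
contact_force: [-0.1, 0.0, -0.3]
gripper_width: 0.448
grasp_force: 50.3
([-0.02, 0.11, 1.87, -0.0], np.float64(-5.1), [0.5004, -0.2172, 0.0337], 'q7', np.float64(0.67))
```

```bash
python3 -m jog '[[0,0.1,0.5,0],[0,0.1,1.0,0],[0,0.1,1.4,0],[0,0.1,1.6,0],[0,0.1,1.7,0],[0,0.1,1.8,0],[0,0.1,1.85,0],[0,0.1,1.85,0]]'
```

```text
t: 5.98
eef_pos: [0.5015, -0.2172, 0.0154]
tool_rot: [0.0, 0.738, 0.675, 0.0]
contact_force: [-0.4, 0.6, -0.2]
gripper_width: 0.443
grasp_force: 50.3
```

```bash
python3 -m jog '[[0,0,0.05,0],[0,0,0.1,0],[0,0,0.1,0]]'; python3 -m jog '[[0,0,0,0],[0,0,0,0],[0,0,0,0]]' -0.35 ; python3 -m jog '[[0,0,-1,0],[0,0,-3,0],[0,0,-6,0],[0,0,-9,0],[0,0,-9,0],[0,0,-9,0]]' -1; python3 -c "
from h import *
print(go(.5457,.0728,.15,-5))
c=cam('wrist'); save(c['pixels'],'w2.png')"
```

```text
t: 6.23
eef_pos: [0.5016, -0.2172, 0.0146]
tool_rot: [0.0, 0.738, 0.675, 0.0]
contact_force: [0.2, -0.5, 0.6]
gripper_width: 0.442
grasp_force: 50.5
t: 6.48
eef_pos: [0.5016, -0.2172, 0.0144]
tool_rot: [0.0, 0.738, 0.675, 0.0]
contact_force: [-0.5, 0.1, -0.0]
gripper_width: 0.676
grasp_force: 0.0
t: 6.98
eef_pos: [0.5028, -0.2176, 0.1065]
tool_rot: [0.002, 0.738, 0.675, 0.001]
contact_force: [-1.1, 0.2, -0.5]
gripper_width: 0.999
grasp_force: 0.0
([29.3, 1.72, -4.35, -0.0], np.float64(-5.0), [0.5028, -0.2176, 0.1065], 'q7', np.float64(0.6))
```

View pics/w2.png

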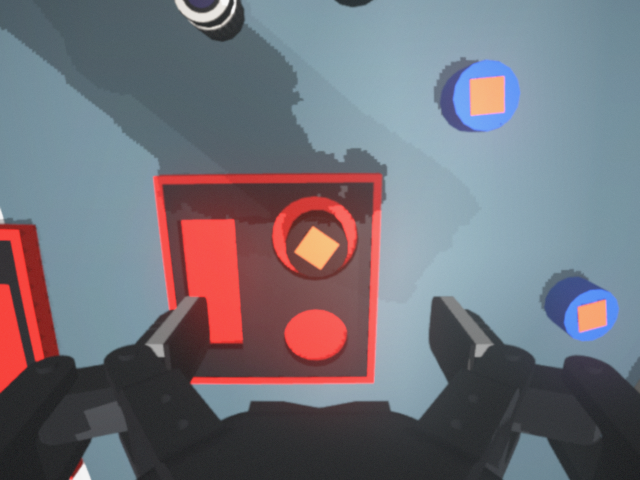

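Copper is seated in the large pocket at (317,247). Next is the long lens.

```bash
python3 -m jog '[[2,0,-1,0],[6,0.3,-3,0],[10,0.5,-4,0],[14,0.8,-4,0],[18,1,-4,0],[22,1.3,-4,0],[25,1.5,-4,0],[27.5,1.6,-4,0],[29,1.7,-4,0],[29.3,1.7,-4,0],[29.3,1.7,-4,0],[29.3,1.7,-2,0],[29.3,1.7,0,0],[29.3,1.7,0,0],[29.3,1.7,0,0]]'; python3 -c "
from h import *
print(go(.5457,.0728,.04,-5))"
```

```text
t: 8.28
eef_pos: [0.5431, 0.071, 0.1037]
tool_rot: [-0.0, 0.738, 0.674, -0.002]
contact_force: [-0.2, -0.4, 0.4]
gripper_width: 1.002
grasp_force: 0.0
([0.2, 0.25, 6.37, -0.0], np.float64(-5.2), [0.5431, 0.071, 0.1037], 'q7', np.float64(0.04))
```

```bash
python3 -m jog '[[0.2,0.25,1,0],[0.2,0.25,3,0],[0.2,0.25,5,0],[0.2,0.25,6,0],[0.2,0.25,6.4,0],[0.2,0.25,6.4,0],[0.2,0.25,6.4,0]]'; python3 -m jog '[[0,0,0,0],[0,0,0,0],[0,0,0,0],[0,0,0,0],[0,0,0,0],[0,0,0,0],[0,0,0,0],[0,0,0,0],[0,0,0,0]]' 1 50;python3 -m jog '[[0,0,-1,0],[0,0,-3,0],[0,0,-6,0],[0,0,-8,0],[0,0,-8,0],[0,0,-8,0]]'; python3 -c "
from h import *
print(go(.495,-.291,.065,-5))"
```

```text
t: 8.87
eef_pos: [0.5475, 0.0748, 0.0411]
tool_rot: [0.0, 0.738, 0.675, 0.0]
contact_force: [-0.1, -0.3, 0.2]
gripper_width: 0.998
grasp_force: 0.0
t: 9.62
eef_pos: [0.5469, 0.0751, 0.0408]
tool_rot: [-0.0, 0.738, 0.675, 0.0]
contact_force: [-1.9, 0.8, 6.4]
gripper_width: 0.335
grasp_force: 48.9
t: 10.12
eef_pos: [0.5475, 0.0752, 0.1215]
tool_rot: [0.0, 0.737, 0.675, 0.001]
contact_force: [0.5, 0.8, -1.9]
gripper_width: 0.334
grasp_force: 49.3
([-36.94, -2.01, 5.65, -0.0], np.float64(-5.0), [0.5475, 0.0752, 0.1215], 'q7', np.float64(0.03))
```

```bash
python3 -m jog '[[-1.5,0,0,0],[-4,-0.2,0,0],[-8,-0.4,0,0],[-12,-0.6,0,0],[-16,-0.8,0,0],[-20,-1,0,0],[-24,-1.3,0,0],[-28,-1.6,0,0],[-31,-1.8,0,0],[-34,-2,0,0],[-36,-2,0,0],[-36.7,-2,0,0],[-36.7,-2,0,0],[-36.7,-2,1.5,0],[-36.7,-2,3.5,0],[-36.7,-2,5,0],[-36.7,-2,5.6,0],[-36.7,-2,5.6,0],[-36.7,-2,5.6,0]]'; python3 -c "
from h import *
print(go(.495,-.2885,.0440,-5))
c=cam('wrist'); save(c['pixels'],'w3.png')"
```

```text
t: 11.7
eef_pos: [0.4949, -0.2877, 0.0642]
tool_rot: [-0.001, 0.737, 0.676, -0.0]
contact_force: [-0.3, -0.6, -1.3]
gripper_width: 0.338
grasp_force: 49.3
([-0.08, 0.02, 2.02, 0.0], np.float64(-5.0), [0.4949, -0.2877, 0.0642], 'q7', np.float64(0.76))
```

View pics/w3.png

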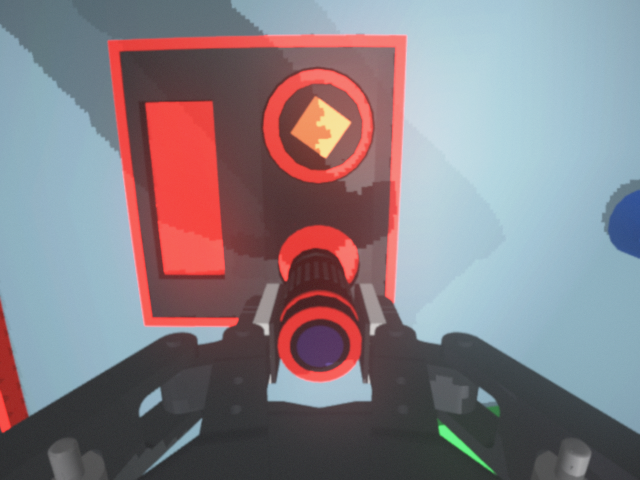

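The lens is held upright (glass at (320,345)) over the small pocket at (318,260), and copper looks well seated. I'll lower it.

```bash
python3 -m jog '[[-0.1,0,0.6,0],[-0.1,0,1.2,0],[-0.1,0,1.5,0],[-0.1,0,1.7,0],[-0.1,0,1.8,0],[-0.1,0,1.9,0],[-0.1,0,2,0],[-0.1,0,2,0],[-0.1,0,2.05,0],[-0.1,0,2.05,0]]'
```

```text
t: 12.58
eef_pos: [0.4947, -0.2899, 0.0439]
tool_rot: [0.0, 0.738, 0.675, 0.0]
contact_force: [-0.8, -0.3, -1.3]
gripper_width: 0.335
grasp_force: 49.3
```

```bash
python3 -m jog '[[0,0,0.04,0],[0,0,0.08,0],[0,0,0.08,0]]'
```

```text
t: 12.83
eef_pos: [0.4947, -0.2901, 0.0438]
tool_rot: [0.0, 0.738, 0.675, 0.0]
contact_force: [-2.4, 1.3, 6.1]
gripper_width: 0.34
grasp_force: 50.2
```

```bash
python3 -m jog '[[0,0,-0.05,0],[0,0,-0.05,0],[0,0,-0.05,0],[0,0,-0.05,0]]' -0.3; python3 -m jog '[[0,0,-1,0],[0,0,-3,0],[0,0,-5,0],[0,0,-7,0],[0,0,-7,0],[0,0,-7,0]]'; python3 -c "
from h import *
print(go(.648,.004,.10,62.8))
c=cam('top'); save(c['pixels'][170:290,330:440].repeat(4,0).repeat(4,1),'t2.png')"
```

```text
t: 13.17
eef_pos: [0.4947, -0.2898, 0.0435]
tool_rot: [0.0, 0.738, 0.675, -0.0]
contact_force: [0.1, -0.3, 0.3]
gripper_width: 0.651
grasp_force: 0.0
t: 13.67
eef_pos: [0.4954, -0.2902, 0.1151]
tool_rot: [0.001, 0.738, 0.675, 0.001]
contact_force: [0.2, 0.2, 0.4]
gripper_width: 0.651
grasp_force: 0.0
([30.65, 12.61, 1.51, -1.18], np.float64(-5.0), [0.4954, -0.2902, 0.1151], 'q7', np.float64(0.71))
```

View pics/t2.png

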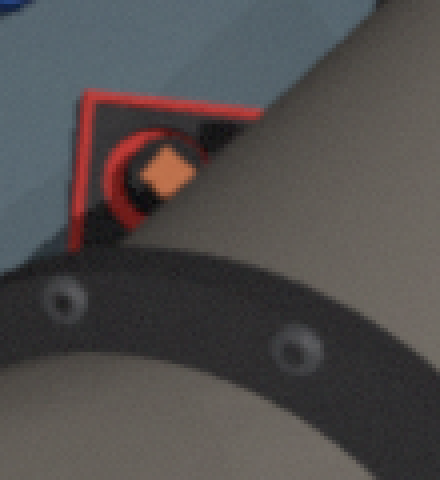

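The arm blocks the top view of the lens, so I'll check it later. Next is the pink case.

```bash
python3 -m jog '[[2,0.5,0,-0.1],[5,1.5,0.5,-0.2],[9,3,1.5,-0.3],[13,4.5,1.5,-0.45],[16.5,6,1.5,-0.55],[20,7.5,1.5,-0.65],[23,9,1.5,-0.8],[26,10.5,1.5,-0.9],[29,11.8,1.5,-1],[30.5,12.6,1.5,-1.1],[30.7,12.6,1.5,-1.18],[30.7,12.6,1.5,-1.18],[30.7,12.6,1.5,-1.18],[30.7,12.6,1.5,-1.18]]'; python3 - <<'E'
from h import *
c=cam('wrist'); save(c['pixels'],'w4.png'); P=xyz(c); z=P[...,2]
lab=cv2.connectedComponents(((z>.015)&(z<.04)).astype(np.uint8))[1]
for i in range(1,lab.max()+1):
    q=P[lab==i]
    if len(q)>1500: T=q[abs(q[:,2]-.0245)<.004][:,:2]*1000; print(len(q),cv2.minAreaRect(T.astype(np.float32)) if len(T)>9 else 0)
print(go(.648,.004,.010,62.8))
E
```

```text
t: 14.88
eef_pos: [0.6462, 0.0035, 0.0979]
tool_rot: [-0.001, 0.239, 0.971, -0.001]
contact_force: [-0.4, 0.1, 0.0]
gripper_width: 0.65
grasp_force: 0.0
1777 ((464.9111328125, -67.23869323730469), (13.504961013793945, 29.89450454711914), 24.544334411621094)
5645 ((655.0150756835938, 200.0706787109375), (22.09425926208496, 80.43024444580078), 72.7569580078125)
4097 ((538.6967163085938, -54.42131805419922), (39.86404800415039, 39.457820892333984), 51.2900276184082)
4549 ((647.0517578125, 5.670749664306641), (22.09609031677246, 80.10757446289062), 62.45691680908203)
3133 ((607.9526977539062, -133.2723846435547), (38.96458053588867, 40.28313446044922), 13.045913696289062)
([-0.12, 0.12, 8.82, -0.01], np.float64(62.3), [0.6464, 0.0034, 0.0982], 'q7', np.float64(1.17))
```

```bash
python3 -m jog '[[-0.1,0.15,1,0],[-0.1,0.15,3,0],[-0.1,0.15,5.5,0],[-0.1,0.15,7.5,0],[-0.1,0.15,8.5,0],[-0.1,0.15,8.8,0],[-0.1,0.15,8.8,0],[-0.1,0.15,8.8,0]]'; python3 -m jog '[[0,0,0,0],[0,0,0,0],[0,0,0,0],[0,0,0,0],[0,0,0,0],[0,0,0,0],[0,0,0,0],[0,0,0,0]]' 1 40; python3 -m jog '[[0,0,-1,0],[0,0,-3,0],[0,0,-6,0],[0,0,-9,0],[0,0,-9,0],[0,0,-9,0]]'; python3 -c "
from h import *
print(go(.4267,-.2445,.035,-5))"
```

```text
t: 15.6
eef_pos: [0.6493, 0.0055, 0.0113]
tool_rot: [0.001, 0.237, 0.971, 0.0]
contact_force: [-0.8, 1.1, 0.5]
gripper_width: 0.649
grasp_force: 0.0
t: 16.27
eef_pos: [0.6496, 0.0058, 0.0118]
tool_rot: [0.001, 0.237, 0.971, 0.0]
contact_force: [0.3, -0.0, 7.0]
gripper_width: 0.246
grasp_force: 39.9
t: 16.77
eef_pos: [0.6501, 0.0058, 0.1032]
tool_rot: [0.002, 0.237, 0.971, 0.001]
contact_force: [0.1, -1.1, 0.2]
gripper_width: 0.246
grasp_force: 39.2
([8.29, -32.51, 6.82, 1.18], np.float64(62.6), [0.6501, 0.0058, 0.1032], 'q7', np.float64(1.17))
```

```bash
python3 -m jog '[[0.5,-1.5,0,0.1],[1,-4,0,0.2],[2,-8,0,0.32],[3,-12,0,0.44],[4,-16,0,0.56],[5,-20,0,0.68],[6,-24,0,0.8],[7,-27.5,0,0.9],[7.8,-30.5,0,1],[8.1,-32,0,1.1],[8.2,-32.6,0,1.18],[8.2,-32.6,0,1.18],[8.2,-32.6,0,1.18],[8.2,-32.6,2,1.18],[8.2,-32.6,4,1.18],[8.2,-32.6,4.8,1.18],[8.2,-32.6,5,1.18],[8.2,-32.6,5,1.18]]'; python3 -c "
from h import *
print(go(.4267,-.246,.015,-5))
c=cam('wrist'); save(c['pixels'],'w5.png')"
```

```text
t: 18.27
eef_pos: [0.4256, -0.2452, 0.0502]
tool_rot: [-0.001, 0.737, 0.676, -0.0]
contact_force: [0.4, -1.2, -0.0]
gripper_width: 0.25
grasp_force: 39.2
([-0.07, 0.11, 3.52, 0.0], np.float64(-4.9), [0.4256, -0.2452, 0.0502], 'q7', np.float64(0.77))
```

View pics/w5.png

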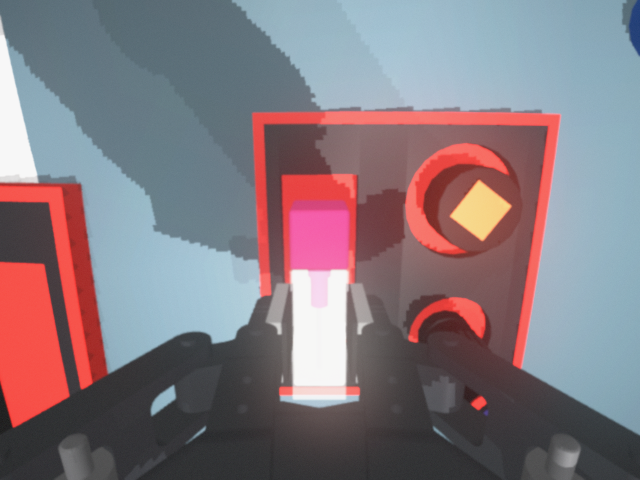

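The case is in line with the long pocket, pink end at (320,235). Copper and the long lens are standing in their pockets.

```bash
python3 -m jog '[[-0.1,0.1,1,0],[-0.1,0.1,2,0],[-0.1,0.1,2.7,0],[-0.1,0.1,3,0],[-0.1,0.1,3.2,0],[-0.1,0.1,3.3,0],[-0.1,0.1,3.4,0],[-0.1,0.1,3.5,0],[-0.1,0.1,3.5,0],[-0.1,0.1,3.55,0],[-0.1,0.1,3.55,0]]'
```

```text
t: 19.23
eef_pos: [0.4267, -0.2469, 0.0152]
tool_rot: [0.0, 0.738, 0.675, 0.0]
contact_force: [0.4, -0.1, -0.3]
gripper_width: 0.249
grasp_force: 39.2
```

```bash
python3 -m jog '[[0,0,0.04,0],[0,0,0.08,0],[0,0,0.08,0]]'; python3 -m jog '[[0,0,0,0],[0,0,0,0],[0,0,0,0]]' 0.05 ; python3 -m jog '[[0,0,-1,0],[0,0,-3,0],[0,0,-6,0],[0,0,-9,0],[0,0,-9,0],[0,0,-9,0]]'; python3 -c "
from h import *
print(go(.4455,.058,.08,-4))"
```

```text
t: 19.48
eef_pos: [0.4267, -0.2469, 0.0147]
tool_rot: [0.0, 0.738, 0.675, 0.0]
contact_force: [-2.0, 0.9, 6.9]
gripper_width: 0.248
grasp_force: 40.1
t: 19.73
eef_pos: [0.4266, -0.2468, 0.0142]
tool_rot: [0.0, 0.738, 0.675, -0.0]
contact_force: [0.5, -0.3, 0.3]
gripper_width: 0.475
grasp_force: 0.0
t: 20.23
eef_pos: [0.4278, -0.2472, 0.1062]
tool_rot: [0.002, 0.737, 0.675, 0.001]
contact_force: [0.0, 0.7, 0.6]
gripper_width: 0.479
grasp_force: 0.0
([30.56, -0.92, 2.62, -0.02], np.float64(-5.0), [0.4278, -0.2472, 0.1062], 'q7', np.float64(0.69))
```

```bash
python3 -m jog '[[1.5,0.5,0,0],[4,1,0,0],[8,1.5,0,0],[12,1.5,0,0],[16,1.5,0,0],[20,1.5,0,0],[23,1,0,0],[25,0,0,0],[26,-0.9,0,0],[26,-0.9,0,0],[26,-0.9,0,0]]' -1; python3 - <<'E'
from h import *
c=cam('wrist'); save(c['pixels'],'w6.png'); P=xyz(c); z=P[...,2]
lab=cv2.connectedComponents(((z>.012)&(z<.05)).astype(np.uint8))[1]
for i in range(1,lab.max()+1):
    q=P[lab==i]
    if len(q)>1000: T=q[(q[:,2]>.02)][:,:2]*1000; print(len(q),q[:,2].max(),cv2.minAreaRect(T.astype(np.float32)) if len(T)>9 else 0)
print(go(.4455,.058,.0115,-4))
E
```

```text
t: 21.15
eef_pos: [0.4397, 0.0133, 0.1038]
tool_rot: [-0.0, 0.737, 0.676, -0.001]
contact_force: [0.4, -0.9, 0.3]
gripper_width: 0.996
grasp_force: 0.0
3474 0.03750187326438992 ((443.88201904296875, 60.09564208984375), (38.686561584472656, 39.17058181762695), 16.288389205932617)
2320 0.04278011619902691 ((455.7043762207031, -70.54838562011719), (30.570222854614258, 29.96742057800293), 64.62165832519531)
([4.58, 0.12, 9.25, -0.02], np.float64(-5.0), [0.4403, 0.0125, 0.104], 'q7', np.float64(0.09))
```

View pics/w6.png

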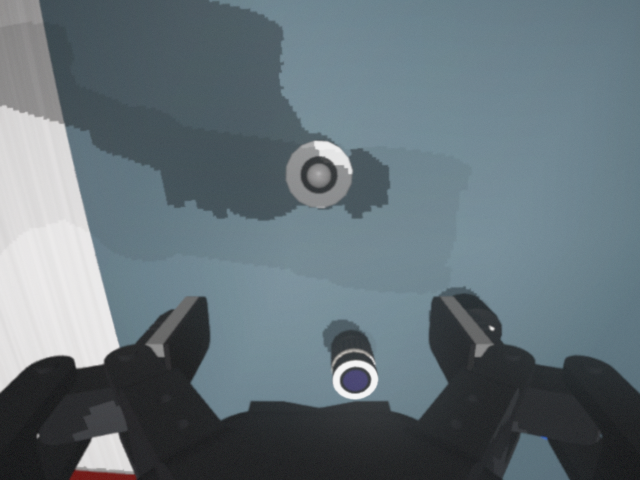

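The standard is at (319,174) and the short lens at (355,378).

```bash
python3 -m jog '[[1.5,0,0,0],[3.5,0,0,0],[4.6,0,0,-0.02],[4.6,0,2,-0.02],[4.6,0,5,-0.02],[4.6,0,7.5,-0.02],[4.6,0,8.7,-0.02],[4.6,0,9.2,-0.02],[4.6,0,9.2,-0.02],[4.6,0,9.2,-0.02]]'; python3 -c "
from h import *
print(go(.4442,.059,.0115,-4))"
```

```text
t: 22.03
eef_pos: [0.4451, 0.058, 0.0126]
tool_rot: [0.0, 0.731, 0.682, 0.0]
contact_force: [1.1, -0.1, 0.1]
gripper_width: 1.001
grasp_force: 0.0
([0.09, -0.09, 0.11, 0.0], np.float64(-3.9), [0.4451, 0.058, 0.0126], 'q7', np.float64(0.18))
```

```bash
python3 -m jog '[[0.1,0,0.1,0],[0.1,0,0.1,0],[0.1,0,0.1,0],[0.1,0,0.1,0],[0.1,0,0.1,0],[0.1,0,0.1,0],[0.1,0,0.1,0],[0.1,0,0.1,0],[0.1,0,0.1,0]]' 1 60; python3 -m jog '[[0,0,-1,0],[0,0,-3,0],[0,0,-6,0],[0,0,-8,0],[0,0,-8,0],[0,0,-8,0]]'; python3 -c "
from h import *
print(go(.5175,.3165,.04,-4))"
```

```text
t: 22.78
eef_pos: [0.4449, 0.0601, 0.0122]
tool_rot: [-0.0, 0.731, 0.683, 0.001]
contact_force: [-2.8, 0.3, 11.1]
gripper_width: 0.442
grasp_force: 58.7
t: 23.28
eef_pos: [0.4453, 0.0603, 0.0924]
tool_rot: [0.0, 0.731, 0.683, 0.001]
contact_force: [-0.7, 0.0, -1.3]
gripper_width: 0.432
grasp_force: 60.5
([26.04, 5.48, 5.24, 0.0], np.float64(-3.9), [0.4453, 0.0603, 0.0924], 'q7', np.float64(0.04))
```

```bash
python3 -m jog '[[1.5,0.3,0,0],[4,0.8,0,0],[8,1.7,0,0],[12,2.6,0,0],[16,3.4,0,0],[20,4.3,0,0],[23,5,0,0],[25.3,5.4,0,0],[26.1,5.5,0,0],[26.1,5.5,0,0],[26.1,5.5,2,0],[26.1,5.5,4,0],[26.1,5.5,5,0],[26.1,5.5,5.2,0],[26.1,5.5,5.2,0],[26.1,5.5,5.2,0]]'; python3 -c "
from h import *
print(go(.5175,.3165,.0155,-4))
c=cam('wrist'); save(c['pixels'],'w7.png')"
```

```text
t: 24.62
eef_pos: [0.5177, 0.3156, 0.0399]
tool_rot: [0.0, 0.731, 0.682, 0.0]
contact_force: [0.4, -0.1, -0.5]
gripper_width: 0.438
grasp_force: 60.5
([0.09, -0.02, 2.44, 0.0], np.float64(-4.0), [0.5177, 0.3156, 0.0399], 'q7', np.float64(-0.29))
```

View pics/w7.png

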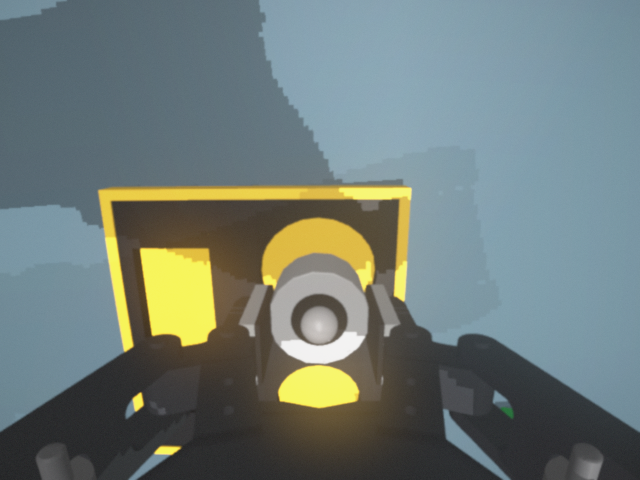

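The standard (ball at (319,325)) is level in the grip and in line with the large pocket, whose visible part is at (318,245).

```bash
python3 -m jog '[[0.1,0,0.8,0],[0.1,0,1.4,0],[0.1,0,1.8,0],[0.1,0,2.1,0],[0.1,0,2.2,0],[0.1,0,2.3,0],[0.1,0,2.4,0],[0.1,0,2.45,0],[0.1,0,2.45,0],[0.1,0,2.5,0],[0.1,0,2.5,0]]'
```

```text
t: 25.58
eef_pos: [0.5174, 0.3174, 0.0153]
tool_rot: [-0.0, 0.731, 0.683, 0.0]
contact_force: [-3.4, -1.7, 9.2]
gripper_width: 0.437
grasp_force: 61.8
```

```bash
python3 -m jog '[[0,0,-0.05,0],[0,0,-0.05,0],[0,0,-0.05,0],[0,0,-0.05,0]]' -0.35; python3 -m jog '[[0,0,-1,0],[0,0,-3,0],[0,0,-6,0],[0,0,-9,0],[0,0,-9,0],[0,0,-9,0]]'; python3 -c "
from h import *
print(go(.4568,-.072,.08,-4))"
```

```text
t: 25.92
eef_pos: [0.5173, 0.3175, 0.0147]
tool_rot: [0.0, 0.731, 0.683, 0.0]
contact_force: [-1.1, 0.7, -0.6]
gripper_width: 0.677
grasp_force: 0.0
t: 26.42
eef_pos: [0.5185, 0.3182, 0.1071]
tool_rot: [0.0, 0.731, 0.683, 0.002]
contact_force: [-0.4, -0.9, -0.5]
gripper_width: 0.673
grasp_force: 0.0
([-39.35, -3.5, 2.71, 0.0], np.float64(-3.9), [0.5185, 0.3182, 0.1071], 'q7', np.float64(-0.34))
```

```bash
python3 -m jog '[[-1.5,0,0,0],[-4.5,-0.4,0,0],[-8.5,-0.8,0,0],[-12.5,-1.1,0,0],[-16.5,-1.5,0,0],[-20.5,-1.8,0,0],[-24.5,-2.2,0,0],[-28.5,-2.6,0,0],[-32,-2.9,0,0],[-35.5,-3.2,0,0],[-38,-3.4,0,0],[-39.3,-3.5,0,0],[-39.3,-3.5,1.5,0],[-39.3,-3.5,2.7,0],[-39.3,-3.5,2.7,0],[-39.3,-3.5,2.7,0]]'; python3 - <<'E'
from h import *
c=cam('wrist'); P=xyz(c); q=P[(P[...,2]>.037)&(P[...,2]<.05)&(abs(P[...,0]-.457)<.04)&(abs(P[...,1]+.072)<.04)]
print(len(q),cv2.minAreaRect((q[:,:2]*1000).astype(np.float32)) if len(q)>9 else 0); print(go(.4568,-.072,.016,-4))
E
```

```text
t: 27.75
eef_pos: [0.4537, -0.073, 0.0769]
tool_rot: [-0.001, 0.731, 0.682, -0.001]
contact_force: [-0.1, -1.2, 0.5]
gripper_width: 0.675
grasp_force: 0.0
2471 ((456.12353515625, -71.15966796875), (29.616077423095703, 28.768898010253906), 63.62508010864258)
([0.1, 0.22, 6.15, 0.0], np.float64(-3.9), [0.4546, -0.0728, 0.0775], 'q7', np.float64(0.37))
```

```bash
python3 -m jog '[[0.1,0.2,1,0],[0.1,0.2,3,0],[0.1,0.2,5,0],[0.1,0.2,5.8,0],[0.1,0.2,6,0],[0.1,0.2,6,0],[0.1,0.2,6,0]]'; python3 -m jog '[[0,0,0,0],[0,0,0,0],[0,0,0,0],[0,0,0,0],[0,0,0,0],[0,0,0,0],[0,0,0,0],[0,0,0,0]]' 1 50; python3 -m jog '[[0,0,-1,0],[0,0,-3,0],[0,0,-6,0],[0,0,-9,0],[0,0,-9,0],[0,0,-9,0]]'; python3 -c "
from h import *
print(go(.5125,.2425,.05,-4))"
```

```text
t: 28.38
eef_pos: [0.4582, -0.0716, 0.0183]
tool_rot: [0.0, 0.731, 0.683, 0.0]
contact_force: [-0.2, 0.1, 0.7]
gripper_width: 0.679
grasp_force: 0.0
t: 29.05
eef_pos: [0.4581, -0.0714, 0.0187]
tool_rot: [0.0, 0.731, 0.683, 0.001]
contact_force: [-1.5, -0.1, 7.8]
gripper_width: 0.329
grasp_force: 48.7
t: 29.55
eef_pos: [0.459, -0.0712, 0.1097]
tool_rot: [0.001, 0.731, 0.683, 0.002]
contact_force: [-0.9, 0.1, -1.1]
gripper_width: 0.331
grasp_force: 49.5
([31.66, 3.22, 5.97, 0.0], np.float64(-3.9), [0.459, -0.0712, 0.1097], 'q7', np.float64(0.32))
```

```bash
python3 -m jog '[[1.5,0.2,0,0],[4.5,0.5,0,0],[8.5,0.9,0,0],[12.5,1.3,0,0],[16.5,1.7,0,0],[20.5,2.1,0,0],[24.5,2.5,0,0],[28,2.9,0,0],[30.5,3.1,0,0],[31.6,3.2,0,0],[31.6,3.2,0,0],[31.6,3.2,2,0],[31.6,3.2,4,0],[31.6,3.2,5.5,0],[31.6,3.2,6,0],[31.6,3.2,6,0],[31.6,3.2,6,0]]'; python3 -c "
from h import *
print(go(.5125,.2425,.0220,-4))
c=cam('wrist'); save(c['pixels'],'w8.png')"
```

```text
t: 30.97
eef_pos: [0.5113, 0.24, 0.0481]
tool_rot: [0.0, 0.731, 0.682, -0.0]
contact_force: [0.7, -0.4, -0.2]
gripper_width: 0.329
grasp_force: 49.5
([0.26, 0.1, 2.61, -0.0], np.float64(-4.0), [0.5113, 0.24, 0.0481], 'q7', np.float64(-0.17))
```

View pics/w8.png

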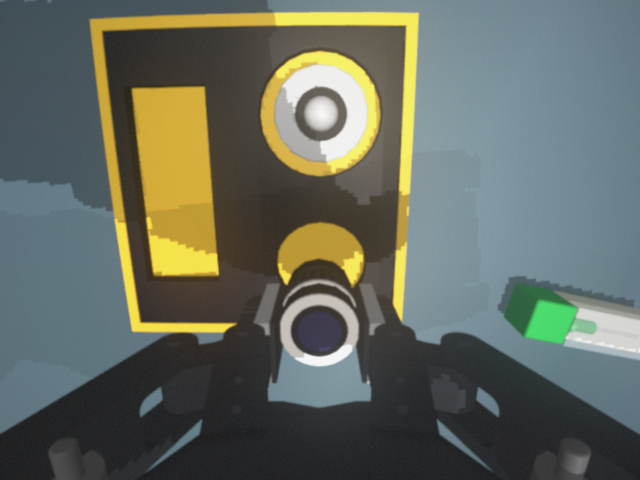

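The standard is seated in the large pocket at (320,113). The short lens is upright over the small pocket at (320,260).

```bash
python3 -m jog '[[0.2,0.1,0.8,0],[0.2,0.1,1.5,0],[0.2,0.1,2,0],[0.2,0.1,2.2,0],[0.2,0.1,2.3,0],[0.2,0.1,2.4,0],[0.2,0.1,2.45,0],[0.2,0.1,2.5,0],[0.2,0.1,2.55,0],[0.2,0.1,2.55,0]]'
```

```text
t: 31.85
eef_pos: [0.5123, 0.2436, 0.0223]
tool_rot: [0.0, 0.731, 0.683, 0.0]
contact_force: [-0.4, -0.3, -1.1]
gripper_width: 0.329
grasp_force: 49.5
```

```bash
python3 -m jog '[[0,0,0.05,0],[0,0,0.09,0],[0,0,0.09,0]]'
```

```text
t: 32.1
eef_pos: [0.5124, 0.2437, 0.0218]
tool_rot: [-0.0, 0.731, 0.683, 0.0]
contact_force: [-1.4, -0.1, 4.0]
gripper_width: 0.327
grasp_force: 50.1
```

Contact with the floor. I'll release, retreat and check both trays.

```bash
python3 -m jog '[[0,0,-0.02,0],[0,0,-0.02,0],[0,0,-0.02,0],[0,0,-0.02,0]]' -0.3; python3 -m jog '[[0,0,-1,0],[0,0,-3,0],[0,0,-6,0],[0,0,-10,0],[0,0,-14,0],[4,0,-16,0],[8,0,-16,0],[12,0,-16,0],[16,0,-16,0],[20,-2,-16,0],[24,-4,-16,0],[28,-6,-16,0],[32,-8,-16,0],[34,-10,-16,0],[34,-10,-16,0],[34,-10,-16,0]]'; python3 - <<'E'
from h import *
print(cur()[0])
a=cam('top'); s=cam('scene')
im=np.vstack([np.hstack([cv2.resize(a['pixels'][165:285,60:200],(390,300)),cv2.resize(a['pixels'][165:285,320:460],(390,300))]),np.hstack([cv2.resize(s['pixels'][370:480,350:500],(390,290)),cv2.resize(s['pixels'][140:250,220:370],(390,290))])])
save(im,'fin.png')
for n,c in(('top',a),('scene',s)):
    P=xyz(c)
    for k,(x,y) in dict(cu=(.5014,-.2175),long=(.495,-.291),pink=(.4267,-.245),std=(.5178,.317),short=(.5125,.243)).items():
        q=P[(np.hypot(P[...,0]-x,P[...,1]-y)<.045)&(P[...,2]>.02)]
        if len(q)<20: print(k,'few');continue
        zt=np.percentile(q[:,2],85); T=q[abs(q[:,2]-zt)<.004]; r=cv2.minAreaRect((T[:,:2]*1000).astype(np.float32)); print(n,k,zt.round(4),np.round(r[0],1),np.round(r[1],1),round(r[2],1))
E
```

```text
t: 32.43
eef_pos: [0.5123, 0.2436, 0.0216]
tool_rot: [0.0, 0.731, 0.683, 0.0]
contact_force: [-0.1, 0.4, -0.9]
gripper_width: 0.655
grasp_force: 0.0
t: 33.77
eef_pos: [0.4321, 0.5929, 0.1814]
tool_rot: [-0.0, 0.729, 0.685, -0.0]
contact_force: [0.9, -1.5, 0.6]
gripper_width: 0.649
grasp_force: 0.0
[0.43207595 0.59285947 0.18136533]
top cu 0.0299 [ 502.4 -216. ] [37.  36.7] 0.5
top long 0.0746 [ 494.1 -292.7] [28.9 28.6] 71.0
top pink 0.0286 [ 427.8 -245.9] [78.8 22.2] 84.8
top std 0.0303 [517.4 314.3] [39.1 38.4] 11.9
top short 0.044 [512.  241.7] [28.  27.9] 65.3
scene cu 0.0305 [ 504.5 -217.8] [40.7 37.7] 88.5
scene long 0.0746 [ 494.9 -293.1] [29.2 27.6] 9.0
scene pink 0.0293 [ 429.2 -245.4] [82.8 23.2] 85.4
scene std 0.0322 [518.  314.1] [35.3 38.3] 58.2
scene short 0.0447 [513.6 241.6] [28.5 28.7] 20.8
```

View pics/fin.png

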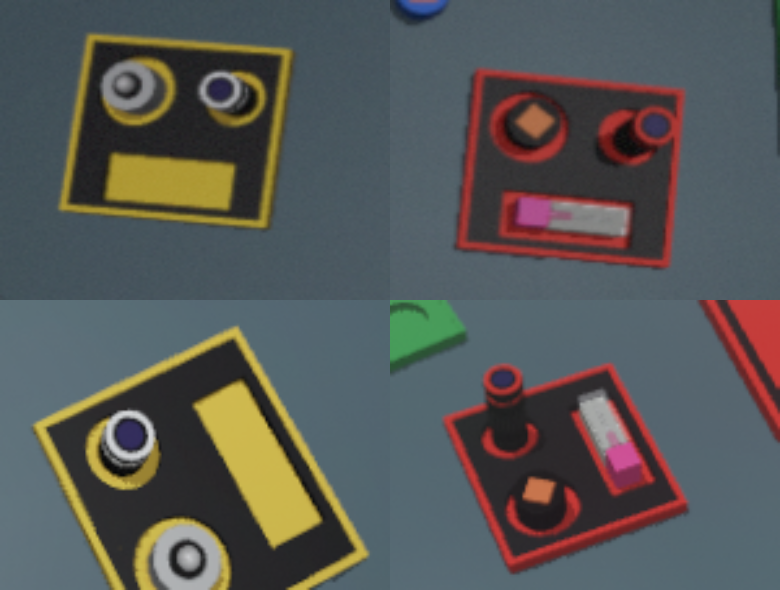

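The final picture shows all five items in the right pockets. Their tops read 3 mm above their heights on the bench, so they are seated, and both trays are where they were. Handing in.

```bash
python3 -c "
from station import bot
print(bot.hand_in())"
```

```text
the job is handed in; nothing more can be done
None
```

Both kits are made up and the job is handed in at about 34 s: all five items measured as seated in their pockets, with no slips or drops.

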